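Sort the lamp kit parts back into their bins

TASK

Clear the bench after the lamp-building class: put both round LED modules into the green bin, both battery holders into the yellow bin and the blue dimmer into the plywood tray. Lower each part into its bin before letting go rather than dropping it, and leave it lying flat on the bin's floor, right side up, none on top of another. Do not disturb the glue bottle or the roll of tape.

Things in the scene. Friction and masses are not known exactly. Their poses are not given: they have to be found in the camera images.
- led_a: LED lamp module: a silver aluminium disc 50 mm across and 14 mm thick, on its top a white round board with six small yellow LEDs (17.5 mm high in all). Origin: centre of its underside; z up out of the LED face. 60 g, it varies. Starts flat on the bench, LEDs up. Two alike.
- led_b: LED lamp module: a silver aluminium disc 50 mm across and 14 mm thick, on its top a white round board with six small yellow LEDs (17.5 mm high in all). Origin: centre of its underside; z up out of the LED face. 60 g, it varies. Starts flat on the bench, LEDs up. Two alike.
- holder_a: Battery holder: a grey plastic block 58 mm long (its x), 32 mm wide (its y) and 16 mm high, with two orange and black cells lying side by side along its x in the top (19.3 mm high in all). Origin: centre of its underside; z up. 70 g, it varies. Starts flat on the bench, cells up. Two alike.
- holder_b: Battery holder: a grey plastic block 58 mm long (its x), 32 mm wide (its y) and 16 mm high, with two orange and black cells lying side by side along its x in the top (19.3 mm high in all). Origin: centre of its underside; z up. 70 g, it varies. Starts flat on the bench, cells up. Two alike.
- dimmer: Rotary dimmer: a blue plastic block 36 x 36 mm and 18 mm high with a white round knob, 20 mm across and 14 mm tall, on the middle of its top (32 mm high in all). Origin: centre of its underside; x and y along the block's sides, z up out of the knob. 60 g, it varies. Starts upright on the bench.
- green_bin: Green plastic bin, for LED modules. Outside 135 mm (its x) by 160 mm (its y), 45 mm high; walls and floor 5 mm thick, so inside 125 x 150 mm and 40 mm deep. Open on top, fixed to the bench. Origin: centre of its underside, on the bench; z up.
- yellow_bin: Yellow plastic bin, for battery holders. Outside 135 mm (its x) by 160 mm (its y), 45 mm high; walls and floor 5 mm thick, so inside 125 x 150 mm and 40 mm deep. Open on top, fixed to the bench. Origin: centre of its underside, on the bench; z up.
- wood_tray: Plywood tray, for the dimmer. Outside 135 mm (its x) by 160 mm (its y), 45 mm high; walls and floor 5 mm thick, so inside 125 x 150 mm and 40 mm deep. Open on top, fixed to the bench. Origin: centre of its underside, on the bench; z up.
- glue: Bystander: white glue bottle, loose, 56 mm across and 125 mm tall. Origin: centre of its underside. To be left alone.
- tape: Bystander: red roll of tape lying flat, loose, 76 mm across, hole 52 mm, 24 mm high. Origin: centre of its underside. To be left alone.

How it is judged:
By the outcome, as a careful person would: the job done as asked, in the order asked, and still so for the second after the job is handed in, with the robot touching nothing.
It also fails if it takes over 128 s, if anything falls off the work surface, if the arm or the gripper's body presses on something with over 40 N, if the wrist force passes 120 N, or if a joint passes its speed limit or range.

ROBOT

A 7-joint arm with a two-finger parallel gripper is mounted at the origin on the work surface. World frame = base frame: x ahead of the robot, y to its left, z up, the work surface at z = 0. Lengths are in m, angles in rad, forces in N, time in s.
With the tool pointing down it reaches from about 0.4 to 0.85 m from the base axis. Payload 10.4 kg.
Tool frame: the origin (TCP) lies at the very end of the fingers, on their centre line; the grasp point (between the pads) lies 19 mm behind it; z points along the fingers, y is the line along which they close (so a half turn about z gives the same grasp; the last joint's range is limited). The gripper opens to 85 mm and grips with 20 to 120 N. Pads are 22 mm wide; open, the fingers measure 114 mm over their backs; the gripper's body (76 mm by 85 mm) begins 54 mm behind the grasp point. The pads swing forward as they close: fully open they stand 13 mm farther back than shut.
Start: joints at [1.234, 0.332, -0.065, 1.46, 0.022, 1.35, -0.088], TCP at [0.193, -0.594, 0.231] pointing down, gripper open.
Joint ranges: [-2.6, 2.6], [-0.5, 2.12], [-1.47, 1.34], [0.16, 2.42], [-1.27, 4.41], [0.06, 2.06], [-2.6, 2.6]. Speed limits (rad/s): [2.22, 2.22, 2.79, 2.79, 3.14, 3.14, 3.14].

INTERFACE

Orientations are given as a unit quaternion [w, x, y, z].
In Python, from plant import manip gives the robot as it stands.
- The arm moves only by the tool arm_command, never from a script. Its arguments are lists of equal length, an entry for each row: "linear": the shift along the tool's x, y, z in mm, a list of three; "turn": the turn, a rotation vector about the tool's x, y, z in units of 10 degrees (1.0 is 10 degrees), a list of three; "gripper": the closure, from 0 (fully open) to 1 (shut). In form: {"linear": [[dx, dy, dz], ...], "turn": [[ax, ay, az], ...], "gripper": [gripper, ...]}. A call has 1 to 5 rows; each row shifts and turns the commanded pose from where the row before left it, along the tool's axes as they then stand; what a row does not reach is not made up. A row lasts 1/8 s, in which the tool goes at most 62.5 mm and 10.7 degrees, less where a joint would pass 70% of its speed; a pose out of reach is approached as far as the arm can. A call is refused whole if a number of a shift passes 62.5 or a number of a turn 1, either way. A call with a gripper value outside its range is refused whole. The fingers move at their own pace and stop on an object; "squeeze" is the grip in N (left out, the last holds). Time passes only in rows, so rows that do not move let the fingers close. It gives the time, the measured TCP pose, the force, the opening and the grip force at its end, in the units of the state.
- manip.read_state(): the state, without advancing time (a new reading comes with each control period).
- manip.get_image(name): name is "scene" or "top" or "wrist"; returns a dict with "color" (420x560x3 uint8, blue, green, red), "fovy" (degrees; the focal length in pixels is half the picture's height over the tangent of half this angle, whatever the lens; pixels are square), "cx", "cy" (the principal point, pixels), "camera_from_world" (4x4, takes a point from world to camera coordinates). Camera axes: x right, y down, z forward; pixel columns grow to the right and rows downward; lengths in m; the calibration is good to about 2 mm. A picture is of the moment at which its call begins. There is no depth.
- manip.sign_off(): hands the job in; it is judged then, once.
The state is a dict: "time": time; "joint_positions": joint angles; "joint_velocities": joint speeds; "joint_efforts": joint torques, N m; "position": TCP position; "tool_rot": TCP orientation; "contact_force": force on the tool from outside, world axes, zero at the start; "moment": the same for the moment, N m; "width": opening from 0.0 (shut) to 1.0 (fully open); "finger_force": force on a finger pad.
Only numpy, scipy, OpenCV 4.12 (cv2) and the standard library are available. Lean on these libraries where they do the work, as an engineer would, in place of code of your own. Each camera call takes 0.05 s, during which the arm holds its last target. There are 200 camera calls.

## Working session

There is one attempt and no reset: what is moved stays moved. The work goes in short steps, Python scripts to look and compute and a tool call to move; the robot and the scene stay as the last step left them, time stands still between calls to the robot, and variables do not carry over. Pictures are saved under pics/ and viewed, at most 14 in all, crops included, and the job is handed in when it is done.

Besides the shell and the picture viewer there is one more tool, called after ">>>" in YAML: its name, and indented under it one key for each argument. arm_command: Moves the arm, as the interface text tells. Its arguments: {"type":"object","properties":{"linear":{"type":"array"},"turn":{"type":"array"},"gripper":{"type":"array"},"squeeze":{"type":"number"}},"required":["linear","turn","gripper"]}

```bash
ls; mkdir -p pics; cat > h.py <<'E'
import numpy as np, cv2
from plant import manip
def ray(im,u,v):
    f=im["color"].shape[0]/2/np.tan(np.radians(im["fovy"])/2)
    T=np.array(im["camera_from_world"]);R=T[:3,:3];o=-R.T@T[:3,3]
    return o,R.T@np.array([(u-im["cx"])/f,(v-im["cy"])/f,1])
def onz(im,u,v,z):
    o,d=ray(im,u,v);return o+d*(z-o[2])/d[2]
def proj(im,p):
    f=im["color"].shape[0]/2/np.tan(np.radians(im["fovy"])/2)
    c=(np.array(im["camera_from_world"])@np.r_[p,1])[:3]
    return c[:2]/c[2]*f+[im["cx"],im["cy"]]
E
python3 - <<'E'
from h import *
import pickle
for n in("top","scene"):
    im=manip.get_image(n);cv2.imwrite(f"pics/{n}0.png",im["color"]);pickle.dump(im,open(n+"0.pkl","wb"))
    print(n,im["fovy"],im["cx"],im["cy"],np.round(im["camera_from_world"],3).tolist())
print(manip.read_state())
E
```

```text
pics
top 49.523349647244146 275.2634823076315 210.74092247189736 [[-0.01, -1.0, 0.016, -0.011], [-0.989, 0.007, -0.149, 0.543], [0.149, -0.017, -0.989, 1.109], [0.0, 0.0, 0.0, 1.0]]
scene 43.840103843666654 285.9726614900678 215.36175712386262 [[-0.323, 0.946, 0.006, 0.192], [0.68, 0.236, -0.695, -0.342], [-0.659, -0.22, -0.719, 1.52], [0.0, 0.0, 0.0, 1.0]]
{'time': 0.1, 'joint_positions': array([ 1.23441144,  0.33285417, -0.06471552,  1.46084779,  0.02161966,
        1.34989847, -0.08849755]), 'joint_velocities': array([ 4.70292261e-04, -2.11898343e-03, -8.48549063e-05, -1.78906122e-03,
        8.47005381e-04,  2.06404378e-04, -2.08191132e-04]), 'joint_efforts': array([ 1.76757869e-03, -6.26742911e+01,  4.93238959e-02, -3.92432356e+01,
        1.63601968e-02,  6.89992419e-03, -2.50519417e-05]), 'position': array([ 0.19281032, -0.59416626,  0.23057168]), 'tool_rot': array([-6.41086612e-04,  9.87714232e-01,  1.56269529e-01, -1.37852254e-04]), 'contact_force': array([ 0.58988048, -1.10258095,  0.15973064]), 'moment': array([ 0.03518461,  0.02337806, -0.02560399]), 'finger_force': 0.0, 'width': 0.9992865057053346}
```

View pics/top0.png

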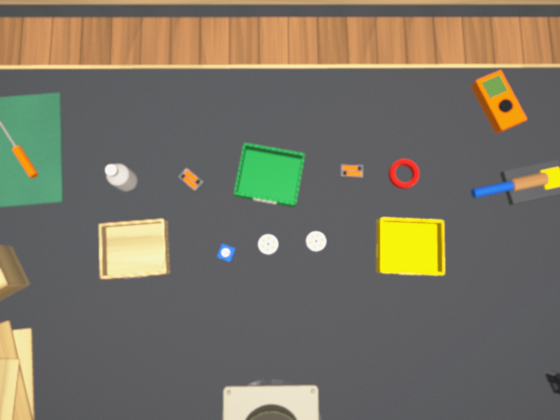

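View pics/scene0.png

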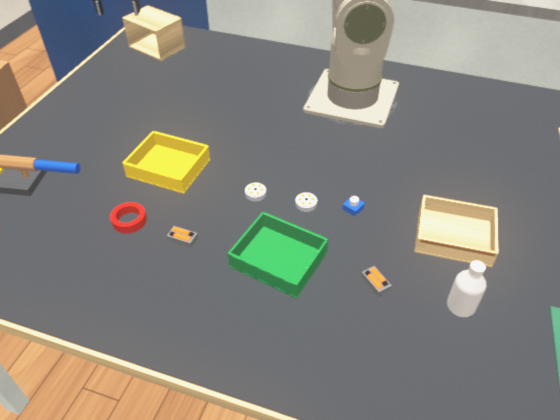

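The top view shows the LEDs at (268,244) and (316,241), holders at (191,179) and (352,171), the dimmer at (226,253), the green bin at (270,174), the yellow bin at (411,246), the tray at (134,249), the glue at (120,177) and the tape at (405,173). The scene view agrees, with the gripper tips at about (115,10).

```bash
cat > m.py <<'E'
from h import *
import pickle
t=pickle.load(open("top0.pkl","rb"));s=pickle.load(open("scene0.pkl","rb"))
def big(im,lo,hi,c,r=30):
    hsv=cv2.cvtColor(im["color"],cv2.COLOR_BGR2HSV);m=cv2.inRange(hsv,np.array(lo),np.array(hi))
    k=np.zeros_like(m);cv2.circle(k,c,r,255,-1);m&=k
    return m
def rect(im,m,z):
    ys,xs=np.nonzero(m);P=np.array([onz(im,x,y,z)[:2] for x,y in zip(xs,ys)],np.float32)
    (c,wh,a)=cv2.minAreaRect(P*1000);return np.round(P.mean(0),4),np.round(c,1),np.round(wh,1),round(a,1),len(P)
W=([0,0,110],[180,90,255]);O=([5,130,120],[20,255,255]);B=([100,130,60],[125,255,255])
nb=([0,0,62],[180,255,255])
for n,ct,cs,z in(("ledA",(268,244),(306,202),.0155),("ledB",(316,241),(256,191),.0155)):
    for nm,im,c in(("t",t,ct),("s",s,cs)): print(n,nm,rect(im,big(im,*W,c,17),z))
for n,ct,cs in(("hL",(191,179),(377,280)),("hR",(352,171),(182,235))):
    for nm,im,c in(("t",t,ct),("s",s,cs)):
        print(n,nm,"orange",rect(im,big(im,*O,c,20),.0185),"all",rect(im,big(im,*nb,c,20),.012))
for nm,im,c in(("t",t,(226,253)),("s",s,(354,204))):
    print("dim",nm,"blue",rect(im,big(im,*B,c,20),.015),"knob",rect(im,big(im,[0,0,150],[180,80,255],c,17),.03))
for n,ct,lo,hi in(("green",(270,174),[50,100,40],[80,255,255]),("yellow",(411,246),[22,120,60],[35,255,255]),("tray",(134,249),[8,40,80],[28,200,255])):
    print(n,rect(t,big(t,lo,hi,ct,55),.045))
print("tape",rect(t,big(t,[0,150,80],[4,255,255],(405,173),25),.024),"glue",rect(t,big(t,*W,(120,177),28),.06))
E
python3 m.py
python3 -c "
import cv2
a=cv2.imread('pics/top0.png');cv2.imwrite('pics/z0.png',cv2.resize(a[130:285,90:460],None,fx=2.15,fy=2.15,interpolation=2))"
```

```text
ledA t (array([0.4613, 0.0044], dtype=float32), array([461. ,   4.7]), array([53.7, 56.2]), 89.5, 406)
ledA s (array([0.4721, 0.0069], dtype=float32), array([470.6,   6.4]), array([109.8,  77.2]), 8.1, 884)
ledB t (array([ 0.4679, -0.1185], dtype=float32), array([ 467.7, -118.2]), array([55.8, 56.6]), 44.0, 405)
ledB s (array([ 0.4754, -0.1145], dtype=float32), array([ 473.9, -115. ]), array([114.5,  78.8]), 30.1, 888)
hL t orange (array([0.632 , 0.2046], dtype=float32), array([632. , 205.1]), array([46.9, 25.8]), 45.9, 151) all (array([0.6327, 0.203 ], dtype=float32), array([633., 203.]), array([105.5, 102. ]), 26.8, 1257)
hL s orange (array([0.6359, 0.204 ], dtype=float32), array([635.3, 203.8]), array([47.1, 25.2]), 48.9, 137) all (array([0.6348, 0.207 ], dtype=float32), array([633.6, 206.9]), array([100.5,  78.3]), 5.9, 1257)
hR t orange (array([ 0.6518, -0.2166], dtype=float32), array([ 652.5, -216.5]), array([44.5, 26.8]), 89.6, 150) all (array([ 0.6515, -0.219 ], dtype=float32), array([ 651.8, -219.1]), array([103.2, 107. ]), 62.4, 1257)
hR s orange (array([ 0.6567, -0.2173], 
[... 435 characters left out ...]
2), array([447.1, 111.5]), array([41.1, 49.5]), 71.0, 188) knob (array([0.445 , 0.1112], dtype=float32), array([444.3, 112.2]), array([32.4, 22. ]), 19.7, 88)
green (array([ 6.378e-01, -6.000e-04], dtype=float32), array([ 6.371e+02, -4.000e-01]), array([161.5, 143.3]), 79.4, 3415)
yellow (array([ 0.4506, -0.3522], dtype=float32), array([ 451.6, -352.3]), array([172.5, 142. ]), 87.0, 3866)
tray (array([0.451 , 0.3372], dtype=float32), array([451.9, 336.8]), array([144.1, 174.5]), 4.1, 4099)
tape (array([ 0.6419, -0.3519], dtype=float32), array([ 641.3, -352.4]), array([75.1, 78.5]), 42.9, 457) glue (array([0.6294, 0.3709], dtype=float32), array([630.2, 372.5]), array([94.8, 60.9]), 45.3, 734)
```

View pics/z0.png

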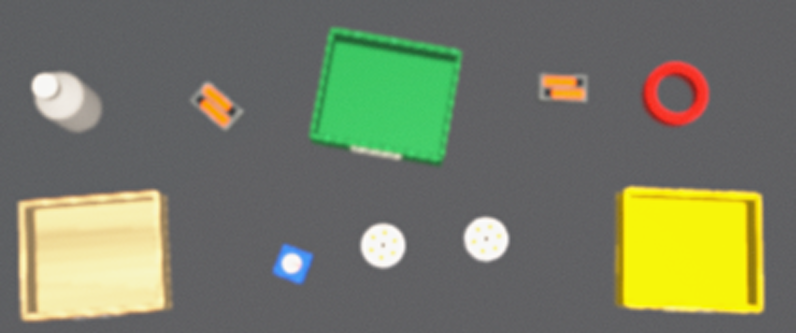

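```bash
cat > plan.py <<'E'
# plan.py x y z yaw_deg [nrows]: relative tool rows (mm, 10deg) from present pose to target
from h import *
import sys
from scipy.spatial.transform import Rotation as Ro
def st():
    s=manip.read_state();q=s["tool_rot"];return s,np.array(s["position"]),Ro.from_quat([q[1],q[2],q[3],q[0]])
def plan(x,y,z,yaw,n=None):
    s,p,R=st();a=np.radians(yaw)
    Rt=Ro.from_matrix([[np.cos(a),np.sin(a),0],[np.sin(a),-np.cos(a),0],[0,0,-1]])
    d=np.array([x,y,z])-p;rv=(R.inv()*Rt).as_rotvec()
    n=n or int(max(1,np.ceil(np.linalg.norm(d)/.060),np.ceil(np.degrees(np.linalg.norm(rv))/9.9)))
    print("t",round(s["time"],2),"at",np.round(p,4),"n",n)
    L=[];T=[]
    for i in range(n):
        Ri=R*Ro.from_rotvec(rv*i/n)
        L.append(np.round(Ri.inv().apply(d/n)*1000,1).tolist());T.append(np.round(np.degrees(rv/n)/10,2).tolist())
    for i in range(0,n,5):print(L[i:i+5],T[i:i+5])
if __name__=="__main__":
    v=[float(k) for k in sys.argv[1:]];plan(*v[:4],int(v[4]) if len(v)>4 else None)
E
python3 plan.py .468 -.1185 .2 80
```

```text
t 0.1 at [ 0.1928 -0.5942  0.2306] n 10
[[40.9, -36.7, 3.1], [44.6, -32.1, 3.1], [47.8, -27.1, 3.1], [50.4, -21.8, 3.1], [52.5, -16.2, 3.1]] [[-0.0, -0.0, -0.62], [-0.0, -0.0, -0.62], [-0.0, -0.0, -0.62], [-0.0, -0.0, -0.62], [-0.0, -0.0, -0.62]]
[[54.0, -10.4, 3.1], [54.8, -4.6, 3.1], [54.9, 1.4, 3.1], [54.5, 7.3, 3.1], [53.4, 13.2, 3.1]] [[-0.0, -0.0, -0.62], [-0.0, -0.0, -0.62], [-0.0, -0.0, -0.62], [-0.0, -0.0, -0.62], [-0.0, -0.0, -0.62]]
```

>>> arm_command:
  linear:
    - [41, -37, 3]
    - [45, -32, 3]
    - [48, -27, 3]
    - [50, -22, 3]
    - [52, -16, 3]
  turn:
    - [0, 0, -0.62]
    - [0, 0, -0.62]
    - [0, 0, -0.62]
    - [0, 0, -0.62]
    - [0, 0, -0.62]
  gripper: [0, 0, 0, 0, 0]

```text
time: 0.72
position: [0.3311, -0.3552, 0.216]
tool_rot: [-0.0, 0.909, 0.416, -0.0]
contact_force: [1.0, 0.1, 0.5]
width: 0.996
finger_force: 0.0
```

>>> arm_command:
  linear:
    - [54, -10, 3]
    - [55, -5, 3]
    - [55, 1, 3]
    - [54, 7, 3]
    - [53, 13, 3]
  turn:
    - [0, 0, -0.62]
    - [0, 0, -0.62]
    - [0, 0, -0.62]
    - [0, 0, -0.62]
    - [0, 0, -0.62]
  gripper: [0, 0, 0, 0, 0]

```text
time: 1.35
position: [0.4678, -0.1178, 0.2011]
tool_rot: [0.0, 0.765, 0.644, -0.0]
contact_force: [1.1, -0.8, -0.1]
width: 0.999
finger_force: 0.0
```

```bash
python3 - <<'E'
from h import *
im=manip.get_image("wrist");cv2.imwrite("pics/w1.png",im["color"])
print(im["fovy"],np.round(im["camera_from_world"],3).tolist(),proj(im,np.array([.468,-.1185,.0175])))
E
python3 plan.py .468 -.1185 .1 80
```

```text
67.32925440744245 [[0.985, -0.171, 0.0, -0.481], [-0.163, -0.941, 0.296, -0.064], [-0.05, -0.292, -0.955, 0.34], [0.0, 0.0, 0.0, 1.0]] [276.80668461 185.93867424]
t 1.4 at [ 0.4706 -0.1103  0.2011] n 2
[[-4.4, -0.7, 50.6], [-4.3, -0.6, 50.6]] [[0.0, -0.01, 0.05], [0.0, -0.01, 0.05]]
```

View pics/w1.png

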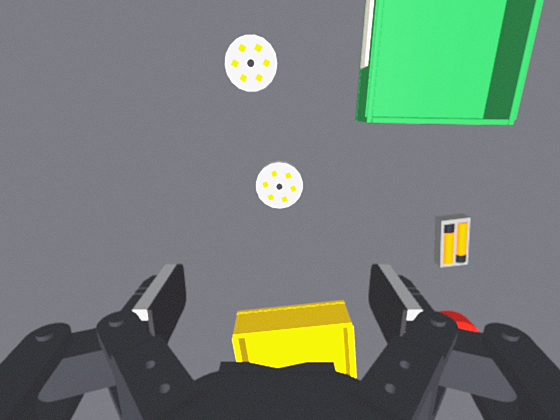

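The wrist view shows led_b at (279,186), 2 px from its predicted place, and led_a at (250,63). The estimates hold, so I'll descend onto led_b.

>>> arm_command:
  linear:
    - [-4, 0, 50]
    - [-4, 0, 50]
    - [0, 0, 50]
    - [0, 0, 30]
    - [0, 0, 18]
  turn:
    - [0, 0, 0.1]
    - [0, 0, 0]
    - [0, 0, 0]
    - [0, 0, 0]
    - [0, 0, 0]
  gripper: [0, 0, 0, 0, 0]
  squeeze: 40

```text
time: 2.02
position: [0.465, -0.127, 0.0017]
tool_rot: [-0.001, 0.772, 0.636, -0.0]
contact_force: [0.3, -0.2, 0.1]
width: 0.999
finger_force: 0.0
```

>>> arm_command:
  linear:
    - [0, 0, 0]
    - [0, 0, 0]
    - [0, 0, 0]
    - [0, 0, 0]
    - [0, 0, 0]
  turn:
    - [0, 0, 0]
    - [0, 0, 0]
    - [0, 0, 0]
    - [0, 0, 0]
    - [0, 0, 0]
  gripper: [0, 0.2, 0.6, 0.6, 0.6]

```text
time: 2.65
position: [0.4668, -0.1276, 0.0049]
tool_rot: [0.001, 0.772, 0.636, 0.0]
contact_force: [-3.8, 0.2, 11.4]
width: 0.558
finger_force: 39.2
```

>>> arm_command:
  linear:
    - [0, 0, 0]
    - [0, 0, 0]
    - [8, 0, 0]
    - [0, 0, 0]
  turn:
    - [0, 0, 0]
    - [0, 0, 0]
    - [0, 0, 0]
    - [0, 0, 0]
  gripper: [0.1, 0.1, 0.1, 0.1]

```text
time: 3.15
position: [0.4676, -0.1184, 0.0033]
tool_rot: [-0.0, 0.771, 0.636, 0.0]
contact_force: [0.1, -0.5, 1.3]
width: 0.9
finger_force: 0.0
```

```bash
python3 - <<'E'
from h import *
im=manip.get_image("wrist");cv2.imwrite("pics/w2.png",im["color"])
print(manip.read_state()["position"])
E
```

```text
[ 0.46750225 -0.1188023   0.00329953]
```

View pics/w2.png

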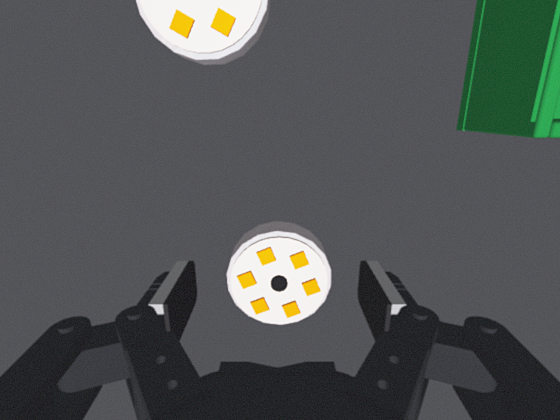

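led_b sits centred between the pads at (279,283). I'll grip and lift it.

>>> arm_command:
  linear:
    - [0, 0, -1.5]
    - [0, 0, 0]
    - [0, 0, 0]
    - [0, 0, 0]
    - [0, 0, -20]
  turn:
    - [0, 0, 0]
    - [0, 0, 0]
    - [0, 0, 0]
    - [0, 0, 0]
    - [0, 0, 0]
  gripper: [0.3, 0.6, 0.6, 0.6, 0.6]

```text
time: 3.82
position: [0.4664, -0.1192, 0.0241]
tool_rot: [-0.001, 0.772, 0.636, -0.001]
contact_force: [0.7, 0.1, -0.2]
width: 0.561
finger_force: 41.3
```

>>> arm_command:
  linear:
    - [0, 0, -40]
    - [0, 0, -40]
    - [0, 0, 0]
  turn:
    - [0, 0, 0]
    - [0, 0, 0]
    - [0, 0, 0]
  gripper: [0.6, 0.6, 0.6]

```text
time: 4.2
position: [0.4692, -0.1199, 0.1076]
tool_rot: [0.002, 0.772, 0.636, 0.001]
contact_force: [0.2, -0.1, -0.8]
width: 0.558
finger_force: 41.5
```

```bash
python3 plan.py .6345 -.036 .1 79.4
```

```text
t 4.2 at [ 0.4692 -0.1199  0.1076] n 4
[[28.5, 36.5, 2.1], [28.4, 36.6, 2.0], [28.4, 36.6, 2.0], [28.3, 36.7, 1.9]] [[0.01, 0.0, -0.01], [0.01, 0.0, -0.01], [0.01, 0.0, -0.01], [0.01, 0.0, -0.01]]
```

>>> arm_command:
  linear:
    - [28.5, 36.5, 2]
    - [28.5, 36.5, 2]
    - [28.5, 36.5, 2]
    - [28.5, 36.5, 2]
    - [0, 0, 0]
  turn:
    - [0, 0, 0]
    - [0, 0, 0]
    - [0, 0, 0]
    - [0, 0, 0]
    - [0, 0, 0]
  gripper: [0.6, 0.6, 0.6, 0.6, 0.6]

```text
time: 4.82
position: [0.6335, -0.0324, 0.0947]
tool_rot: [-0.001, 0.771, 0.637, 0.0]
contact_force: [-0.4, 0.3, -1.5]
width: 0.557
finger_force: 41.6
```

```bash
python3 - <<'E'
from h import *
for n in("top","wrist"):
    im=manip.get_image(n);cv2.imwrite(f"pics/{n}3.png",im["color"])
a=cv2.imread("pics/top3.png")[120:260,180:340];b=cv2.imread("pics/wrist3.png")
cv2.imwrite("pics/c3.png",np.hstack([cv2.resize(a,(400,350)),cv2.resize(b,(400,300))[:,:] if 0 else cv2.resize(b,(400,350))]))
c=np.array([.641,-.0012]);a=np.radians(-10.6);ex=np.array([np.cos(a),np.sin(a)]);ey=np.array([-ex[1],ex[0]])
for n in("top","wrist"):
  im=manip.get_image(n)
  print(n,[proj(im,np.r_[c+sx*.0675*ex+sy*.08*ey,.045]).round(0).tolist() for sx in(1,-1) for sy in(1,-1)])
E
python3 plan.py .6345 -.036 .012 79.4
```

```text
top [[243.0, 142.0], [305.0, 153.0], [233.0, 193.0], [296.0, 204.0]]
wrist [[404.0, 33.0], [378.0, 290.0], [157.0, 35.0], [185.0, 291.0]]
t 5.03 at [ 0.6316 -0.0364  0.0962] n 2
[[0.5, 1.5, 42.1], [0.5, 1.4, 42.1]] [[-0.0, 0.0, -0.02], [-0.0, 0.0, -0.02]]
```

View pics/c3.png

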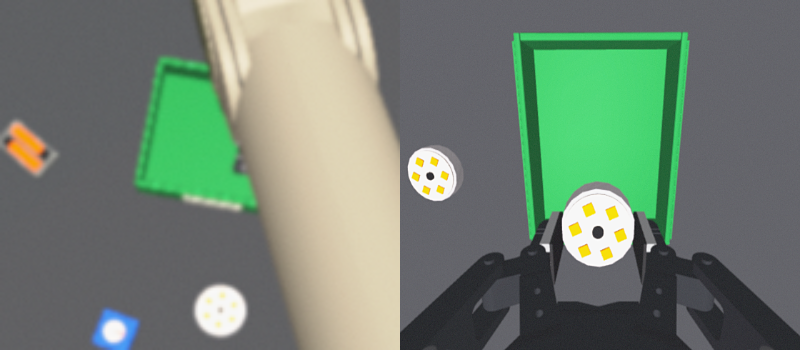

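The wrist view shows led_b gripped level over the near end of the green bin, at crop (597,230), with the bin outline where predicted. I'll lower it.

>>> arm_command:
  linear:
    - [1, 1.5, 30]
    - [0, 1.5, 30]
    - [0, 0, 15]
    - [0, 0, 9]
    - [0, 0, 0]
  turn:
    - [0, 0, 0]
    - [0, 0, 0]
    - [0, 0, 0]
    - [0, 0, 0]
    - [0, 0, 0]
  gripper: [0.6, 0.6, 0.6, 0.6, 0.6]

```text
time: 5.65
position: [0.6356, -0.0351, 0.013]
tool_rot: [0.0, 0.772, 0.636, -0.0]
contact_force: [-0.2, -1.4, -0.2]
width: 0.558
finger_force: 41.6
```

>>> arm_command:
  linear:
    - [0, 0, 1.5]
    - [0, 0, 1.5]
    - [0, 0, 0]
  turn:
    - [0, 0, 0]
    - [0, 0, 0]
    - [0, 0, 0]
  gripper: [0.6, 0.6, 0.6]

```text
time: 6.02
position: [0.6362, -0.0349, 0.0106]
tool_rot: [0.0, 0.772, 0.636, 0.0]
contact_force: [0.1, -0.7, 4.4]
width: 0.561
finger_force: 42.0
```

Contact shows at 4.4 N. I'll release, lift out and go on to led_a.

>>> arm_command:
  linear:
    - [0, 0, 0]
    - [0, 0, 0]
    - [0, 0, -10]
    - [0, 0, -40]
    - [0, 0, -45]
  turn:
    - [0, 0, 0]
    - [0, 0, 0]
    - [0, 0, 0]
    - [0, 0, 0]
    - [0, 0, 0]
  gripper: [0.3, 0.25, 0.25, 0.25, 0.2]

```text
time: 6.65
position: [0.6353, -0.0348, 0.106]
tool_rot: [-0.0, 0.772, 0.636, -0.0]
contact_force: [0.6, -0.0, -0.0]
width: 0.797
finger_force: 0.0
```

```bash
python3 plan.py .4615 .0045 .1 79.4
```

```text
t 6.65 at [ 0.6353 -0.0348  0.106 ] n 3
[[1.8, -59.4, 2.1], [1.9, -59.3, 2.0], [2.1, -59.3, 2.0]] [[-0.0, -0.0, -0.01], [-0.0, -0.0, -0.01], [-0.0, -0.0, -0.01]]
```

>>> arm_command:
  linear:
    - [2, -45, 2]
    - [2, -45, 2]
    - [1, -45, 1]
    - [1, -43, 1]
    - [0, 0, 0]
  turn:
    - [0, 0, 0]
    - [0, 0, 0]
    - [0, 0, 0]
    - [0, 0, 0]
    - [0, 0, 0]
  gripper: [0.1, 0.1, 0.1, 0.1, 0.1]

```text
time: 7.28
position: [0.4598, 0.0052, 0.0992]
tool_rot: [0.001, 0.771, 0.636, -0.001]
contact_force: [0.9, 0.2, 0.1]
width: 0.899
finger_force: 0.0
```

```bash
cat > led.py <<'E'
from h import *
im=manip.get_image("wrist");hsv=cv2.cvtColor(im["color"],cv2.COLOR_BGR2HSV)
m=cv2.inRange(hsv,np.array([0,0,170]),np.array([180,40,255]))
c,_=cv2.findContours(m,cv2.RETR_EXTERNAL,cv2.CHAIN_APPROX_NONE)
for k in c:
    if cv2.contourArea(k)>1500:
        P=np.array([onz(im,*p,.0165)[:2] for p in k[:,0]],np.float32);print(cv2.minEnclosingCircle(P*1000))
E
python3 led.py; python3 plan.py .4615 .0045 .005 79.4
```

```text
((634.98779296875, -32.10783767700195), 29.94767951965332)
((464.15008544921875, 5.6287994384765625), 25.902254104614258)
t 7.33 at [0.4617 0.0048 0.0996] n 2
[[-0.1, -0.1, 47.3], [-0.1, -0.1, 47.3]] [[0.0, 0.0, -0.02], [0.0, 0.0, -0.02]]
```

>>> arm_command:
  linear:
    - [0, 1, 40]
    - [0, 0, 35]
    - [0, 0, 15]
    - [0, 0, 4.5]
    - [0, 0, 0]
  turn:
    - [0, 0, 0]
    - [0, 0, 0]
    - [0, 0, 0]
    - [0, 0, 0]
    - [0, 0, 0]
  gripper: [0.1, 0.1, 0.1, 0.1, 0.1]

```text
time: 7.95
position: [0.4639, 0.0049, 0.005]
tool_rot: [0.0, 0.772, 0.636, 0.0]
contact_force: [0.7, -0.0, 0.7]
width: 0.901
finger_force: 0.0
```

>>> arm_command:
  linear:
    - [0, 0, 0]
    - [0, 0, 0]
    - [0, 0, 0]
    - [0, 0, 0]
    - [0, 0, -20]
  turn:
    - [0, 0, 0]
    - [0, 0, 0]
    - [0, 0, 0]
    - [0, 0, 0]
    - [0, 0, 0]
  gripper: [0.3, 0.6, 0.6, 0.6, 0.6]

```text
time: 8.57
position: [0.4624, 0.0047, 0.0242]
tool_rot: [-0.0, 0.772, 0.636, -0.001]
contact_force: [0.1, 0.7, -0.5]
width: 0.555
finger_force: 41.1
```

>>> arm_command:
  linear:
    - [0, 0, -40]
    - [0, 0, -40]
    - [0, 0, 0]
  turn:
    - [0, 0, 0]
    - [0, 0, 0]
    - [0, 0, 0]
  gripper: [0.6, 0.6, 0.6]

```text
time: 8.95
position: [0.4651, 0.0047, 0.1074]
tool_rot: [0.002, 0.772, 0.636, 0.002]
contact_force: [-0.2, 0.2, -1.4]
width: 0.556
finger_force: 41.3
```

```bash
python3 plan.py .6475 .033 .1 79.4 4
```

```text
t 8.95 at [0.4651 0.0047 0.1074] n 4
[[15.7, 43.4, 2.1], [15.6, 43.4, 2.0], [15.5, 43.5, 2.0], [15.4, 43.5, 1.9]] [[0.01, 0.0, -0.01], [0.01, 0.0, -0.01], [0.01, 0.0, -0.01], [0.01, 0.0, -0.01]]
```

>>> arm_command:
  linear:
    - [15.5, 43.5, 2]
    - [15.5, 43.5, 2]
    - [15.5, 43.5, 2]
    - [15.5, 43.5, 2]
    - [0, 0, 0]
  turn:
    - [0, 0, 0]
    - [0, 0, 0]
    - [0, 0, 0]
    - [0, 0, 0]
    - [0, 0, 0]
  gripper: [0.6, 0.6, 0.6, 0.6, 0.6]

```text
time: 9.57
position: [0.647, 0.0333, 0.0942]
tool_rot: [-0.001, 0.772, 0.636, -0.0]
contact_force: [-1.2, 0.0, -1.0]
width: 0.554
finger_force: 41.5
```

>>> arm_command:
  linear:
    - [0, 0, 30]
    - [0, 0, 30]
    - [0, 0, 12]
    - [0, 0, 7]
    - [0, 0, 0]
  turn:
    - [0, 0, 0]
    - [0, 0, 0]
    - [0, 0, 0]
    - [0, 0, 0]
    - [0, 0, 0]
  gripper: [0.6, 0.6, 0.6, 0.6, 0.6]

```text
time: 10.2
position: [0.6458, 0.0324, 0.0177]
tool_rot: [0.0, 0.772, 0.636, 0.0]
contact_force: [-0.3, 0.3, -1.0]
width: 0.561
finger_force: 41.5
```

>>> arm_command:
  linear:
    - [0, 0, 3]
    - [0, 0, 2.5]
    - [0, 0, 1.5]
    - [0, 0, 0]
  turn:
    - [0, 0, 0]
    - [0, 0, 0]
    - [0, 0, 0]
    - [0, 0, 0]
  gripper: [0.6, 0.6, 0.6, 0.6]

```text
time: 10.7
position: [0.6458, 0.0323, 0.0107]
tool_rot: [0.0, 0.772, 0.636, 0.0]
contact_force: [-2.5, -0.0, 4.3]
width: 0.563
finger_force: 41.8
```

>>> arm_command:
  linear:
    - [0, 0, 0]
    - [0, 0, 0]
    - [0, 0, -10]
    - [0, 0, -40]
    - [0, 0, -45]
  turn:
    - [0, 0, 0]
    - [0, 0, 0]
    - [0, 0, 0]
    - [0, 0, 0]
    - [0, 0, 0]
  gripper: [0.3, 0.25, 0.25, 0.25, 0.2]

```text
time: 11.32
position: [0.6453, 0.0325, 0.1065]
tool_rot: [-0.0, 0.772, 0.636, -0.0]
contact_force: [1.6, 0.0, -0.1]
width: 0.801
finger_force: 0.0
```

```bash
python3 plan.py .6535 -.2175 .11 88
```

```text
t 11.32 at [0.6453 0.0325 0.1065] n 5
[[-48.8, 11.1, -0.7], [-49.1, 9.6, -0.7], [-49.4, 8.1, -0.7], [-49.6, 6.5, -0.7], [-49.8, 4.9, -0.7]] [[-0.0, -0.0, -0.18], [-0.0, -0.0, -0.18], [-0.0, -0.0, -0.18], [-0.0, -0.0, -0.18], [-0.0, -0.0, -0.18]]
```

>>> arm_command:
  linear:
    - [-49, 11, -1]
    - [-49, 9.5, -1]
    - [-49.5, 8, 0]
    - [-49.5, 6.5, 0]
    - [-50, 5, 0]
  turn:
    - [0, 0, -0.18]
    - [0, 0, -0.18]
    - [0, 0, -0.18]
    - [0, 0, -0.18]
    - [0, 0, -0.18]
  gripper: [0.2, 0.2, 0.2, 0.2, 0.2]

```text
time: 11.95
position: [0.6536, -0.2195, 0.1083]
tool_rot: [0.0, 0.719, 0.695, 0.0]
contact_force: [0.5, -0.3, 0.1]
width: 0.804
finger_force: 0.0
```

>>> arm_command:
  linear:
    - [0, 0, 0]
    - [0, 0, 0]
  turn:
    - [0, 0, 0]
    - [0, 0, 0]
  gripper: [0.2, 0.2]

```text
time: 12.2
position: [0.6536, -0.2173, 0.1078]
tool_rot: [-0.0, 0.72, 0.694, 0.0]
contact_force: [-0.3, 1.2, 0.5]
width: 0.796
finger_force: 0.0
```

```bash
cat > hold.py <<'E'
from h import *
im=manip.get_image("wrist");hsv=cv2.cvtColor(im["color"],cv2.COLOR_BGR2HSV)
m=cv2.inRange(hsv,np.array([5,130,120]),np.array([22,255,255]));m=cv2.morphologyEx(m,cv2.MORPH_CLOSE,np.ones((15,15)))
c,_=cv2.findContours(m,cv2.RETR_EXTERNAL,cv2.CHAIN_APPROX_NONE)
for k in c:
    if cv2.contourArea(k)>400:
        P=np.array([onz(im,*p,.0185)[:2] for p in k[:,0]],np.float32);print(np.round(cv2.minAreaRect(k)[0]),cv2.minAreaRect(P*1000))
import sys
if len(sys.argv)>1: cv2.imwrite(sys.argv[1],im["color"])
E
python3 hold.py pics/w4.png;python3 plan.py .6535 -.2175 .005 88
```

```text
[270. 217.] ((648.3893432617188, -220.86328125), (23.71253776550293, 37.395328521728516), 27.1850643157959)
t 12.25 at [ 0.6538 -0.2164  0.1078] n 2
[[-0.6, -0.2, 51.4], [-0.6, -0.1, 51.4]] [[0.0, -0.0, 0.0], [0.0, -0.0, 0.0]]
```

View pics/w4.png

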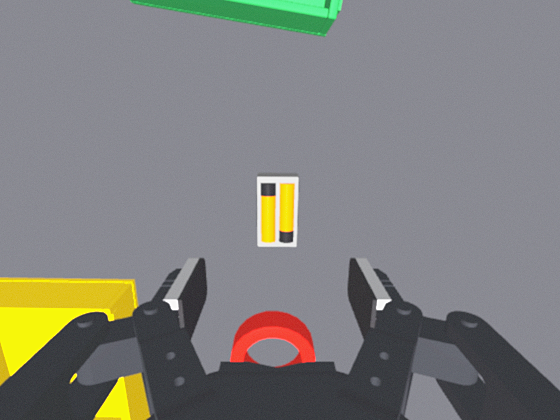

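The wrist view shows the holder square to the fingers, spanning (258–298, 175–247) and centred at column 278. I'll descend straight and grip.

>>> arm_command:
  linear:
    - [-1, 0, 40]
    - [0, 0, 40]
    - [0, 0, 17]
    - [0, 0, 5.5]
    - [0, 0, 0]
  turn:
    - [0, 0, 0]
    - [0, 0, 0]
    - [0, 0, 0]
    - [0, 0, 0]
    - [0, 0, 0]
  gripper: [0.2, 0.2, 0.2, 0.2, 0.2]

```text
time: 12.88
position: [0.6542, -0.2187, 0.006]
tool_rot: [0.001, 0.719, 0.695, 0.0]
contact_force: [-0.7, -0.6, 0.2]
width: 0.801
finger_force: 0.0
```

>>> arm_command:
  linear:
    - [0, 0, 0]
    - [0, 0, 0]
    - [0, 0, 0]
    - [0, 0, 0]
    - [0, 0, 0]
  turn:
    - [0, 0, 0]
    - [0, 0, 0]
    - [0, 0, 0]
    - [0, 0, 0]
    - [0, 0, 0]
  gripper: [0.4, 0.6, 0.75, 0.75, 0.75]

```text
time: 13.5
position: [0.6541, -0.2192, 0.0059]
tool_rot: [0.001, 0.72, 0.694, 0.0]
contact_force: [-0.9, -0.1, 6.2]
width: 0.363
finger_force: 40.8
```

>>> arm_command:
  linear:
    - [0, 0, -20]
    - [0, 0, -40]
    - [0, 0, -40]
    - [0, 0, 0]
  turn:
    - [0, 0, 0]
    - [0, 0, 0]
    - [0, 0, 0]
    - [0, 0, 0]
  gripper: [0.75, 0.75, 0.75, 0.75]

```text
time: 14.0
position: [0.6556, -0.2192, 0.1101]
tool_rot: [0.003, 0.719, 0.694, 0.002]
contact_force: [-0.4, 0.2, -1.9]
width: 0.362
finger_force: 40.1
```

```bash
python3 - <<'E'
from h import *
import pickle
t=pickle.load(open("top0.pkl","rb"))
P=np.array([onz(t,u,v,.045)[:2] for u,v in((381.6,217.4),(444.9,219.8),(444.9,274.2),(381,272.3))]);print(P.round(4),P.mean(0))
E
python3 plan.py .453 -.395 .105 87
```

```text
[[ 0.5232 -0.2833]
 [ 0.5158 -0.4433]
 [ 0.3799 -0.4344]
 [ 0.3861 -0.2756]] [ 0.45127867 -0.35914997]
t 14.0 at [ 0.6556 -0.2192  0.1101] n 5
[[-36.6, -39.3, 0.8], [-36.7, -39.1, 0.9], [-36.8, -39.0, 0.9], [-37.0, -38.9, 0.9], [-37.1, -38.8, 1.0]] [[0.01, 0.0, 0.02], [0.01, 0.0, 0.02], [0.01, 0.0, 0.02], [0.01, 0.0, 0.02], [0.01, 0.0, 0.02]]
```

>>> arm_command:
  linear:
    - [-36.5, -40, 1]
    - [-36.5, -40, 1]
    - [-36.5, -40, 1]
    - [-37, -39.5, 1]
    - [-37, -39.5, 1]
  turn:
    - [0, 0, 0]
    - [0, 0, 0]
    - [0, 0, 0]
    - [0, 0, 0]
    - [0, 0, 0]
  gripper: [0.75, 0.75, 0.75, 0.75, 0.75]

```text
time: 14.62
position: [0.4463, -0.3962, 0.0999]
tool_rot: [-0.0, 0.719, 0.695, -0.0]
contact_force: [0.2, -0.7, -1.0]
width: 0.363
finger_force: 40.1
```

>>> arm_command:
  linear:
    - [0, 0, 0]
    - [0, 0, 0]
  turn:
    - [0, 0, 0]
    - [0, 0, 0]
  gripper: [0.75, 0.75]

```text
time: 14.88
position: [0.4483, -0.3949, 0.1]
tool_rot: [-0.0, 0.719, 0.695, 0.0]
contact_force: [1.6, 1.1, -1.1]
width: 0.359
finger_force: 40.2
```

```bash
python3 hold.py pics/w5.png;python3 plan.py .4495 -.395 .012 87.4
```

```text
[281. 270.] ((449.4902648925781, -441.992919921875), (94.79112243652344, 48.614498138427734), 87.71627044677734)
t 14.93 at [ 0.4489 -0.3942  0.1   ] n 2
[[-0.4, 0.3, 44.0], [-0.4, 0.3, 44.0]] [[0.0, -0.0, 0.03], [0.0, -0.0, 0.03]]
```

View pics/w5.png

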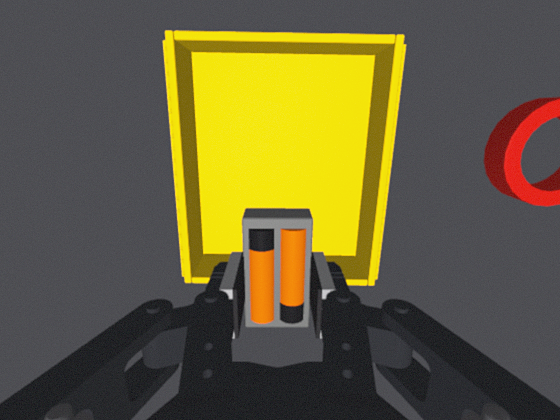

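The wrist view shows the holder level above the near end of the yellow bin, with rim corners at (166,32), (404,36), (376,285) and (185,284). I'll check its centre along the bin before lowering.

```bash
python3 - <<'E'
from h import *
im=manip.get_image("wrist")
P=np.array([onz(im,u,v,.045)[:2] for u,v in((166,32),(404,36),(376,285),(185,284))]);print(P.round(4),P.mean(0))
z=.1+.0145
for uv in((245,219),(311,218),(308,328),(247,328)): print(onz(im,*uv,.112)[:2].round(4))
E
```

```text
[[ 0.3915 -0.2745]
 [ 0.5246 -0.281 ]
 [ 0.5182 -0.4391]
 [ 0.383  -0.4336]] [ 0.45431967 -0.3570373 ]
[ 0.4364 -0.3634]
[ 0.4653 -0.3639]
[ 0.4637 -0.421 ]
[ 0.4338 -0.4199]
```

>>> arm_command:
  linear:
    - [0, 2, 30]
    - [0, 0, 30]
    - [0, 0, 15]
    - [0, 0, 8]
    - [0, 0, 3]
  turn:
    - [0, 0, 0]
    - [0, 0, 0]
    - [0, 0, 0]
    - [0, 0, 0]
    - [0, 0, 0]
  gripper: [0.75, 0.75, 0.75, 0.75, 0.75]

```text
time: 15.6
position: [0.4506, -0.3953, 0.0141]
tool_rot: [0.0, 0.719, 0.695, 0.0]
contact_force: [0.3, 0.4, -0.7]
width: 0.361
finger_force: 40.1
```

>>> arm_command:
  linear:
    - [0, 0, 1.5]
    - [0, 0, 1]
    - [0, 0, 0]
  turn:
    - [0, 0, 0]
    - [0, 0, 0]
    - [0, 0, 0]
  gripper: [0.75, 0.75, 0.75]

```text
time: 15.98
position: [0.4502, -0.3956, 0.0117]
tool_rot: [0.0, 0.72, 0.694, -0.0]
contact_force: [-0.8, 0.6, -0.8]
width: 0.363
finger_force: 40.1
```

>>> arm_command:
  linear:
    - [0, 0, 1]
    - [0, 0, 0.8]
    - [0, 0, 0]
  turn:
    - [0, 0, 0]
    - [0, 0, 0]
    - [0, 0, 0]
  gripper: [0.75, 0.75, 0.75]

```text
time: 16.35
position: [0.4503, -0.3956, 0.0108]
tool_rot: [0.0, 0.719, 0.695, -0.0]
contact_force: [-4.6, 3.6, 12.8]
width: 0.363
finger_force: 41.6
```

>>> arm_command:
  linear:
    - [0, 0, 0]
    - [0, 0, 0]
    - [0, 0, -10]
    - [0, 0, -40]
    - [0, 0, -45]
  turn:
    - [0, 0, 0]
    - [0, 0, 0]
    - [0, 0, 0]
    - [0, 0, 0]
    - [0, 0, 0]
  gripper: [0.55, 0.4, 0.4, 0.35, 0.2]

```text
time: 16.98
position: [0.4499, -0.3951, 0.1058]
tool_rot: [-0.0, 0.719, 0.695, 0.0]
contact_force: [0.4, -0.8, -0.5]
width: 0.799
finger_force: 0.0
```

```bash
python3 plan.py .634 .2043 .115 48
```

```text
t 16.98 at [ 0.4499 -0.3951  0.1058] n 11
[[55.0, 14.8, -0.8], [55.9, 11.3, -0.8], [56.5, 7.7, -0.8], [56.9, 4.1, -0.8], [57.0, 0.5, -0.8]] [[-0.0, -0.0, 0.36], [-0.0, -0.0, 0.36], [-0.0, -0.0, 0.36], [-0.0, -0.0, 0.36], [-0.0, -0.0, 0.36]]
[[56.9, -3.1, -0.8], [56.6, -6.7, -0.8], [56.1, -10.3, -0.8], [55.3, -13.8, -0.8], [54.3, -17.3, -0.8]] [[-0.0, -0.0, 0.36], [-0.0, -0.0, 0.36], [-0.0, -0.0, 0.36], [-0.0, -0.0, 0.36], [-0.0, -0.0, 0.36]]
[[53.1, -20.7, -0.8]] [[-0.0, -0.0, 0.36]]
```

>>> arm_command:
  linear:
    - [55, 15, -1]
    - [56, 11.5, -1]
    - [56.5, 7.5, -1]
    - [57, 4, -1]
    - [57, 0.5, -1]
  turn:
    - [0, 0, 0.36]
    - [0, 0, 0.36]
    - [0, 0, 0.36]
    - [0, 0, 0.36]
    - [0, 0, 0.36]
  gripper: [0.2, 0.2, 0.2, 0.2, 0.2]

```text
time: 17.6
position: [0.5341, -0.1208, 0.1104]
tool_rot: [0.001, 0.82, 0.573, 0.0]
contact_force: [1.0, -0.1, 1.2]
width: 0.8
finger_force: 0.0
```

>>> arm_command:
  linear:
    - [57, -3, -1]
    - [56.5, -6.5, -1]
    - [56, -10.5, -1]
    - [55.5, -14, -1]
    - [54, -17.5, 0]
  turn:
    - [0, 0, 0.36]
    - [0, 0, 0.36]
    - [0, 0, 0.36]
    - [0, 0, 0.36]
    - [0, 0, 0.36]
  gripper: [0.2, 0.2, 0.2, 0.2, 0.2]

```text
time: 18.23
position: [0.6163, 0.152, 0.1143]
tool_rot: [0.0, 0.899, 0.437, 0.0]
contact_force: [0.8, 0.5, -0.6]
width: 0.804
finger_force: 0.0
```

>>> arm_command:
  linear:
    - [53, -20.5, 0]
    - [0, 0, 0]
    - [0, 0, 0]
  turn:
    - [0, 0, 0.36]
    - [0, 0, 0]
    - [0, 0, 0]
  gripper: [0.2, 0.2, 0.2]

```text
time: 18.6
position: [0.6322, 0.2043, 0.1137]
tool_rot: [0.0, 0.912, 0.41, -0.0]
contact_force: [0.8, -1.6, -0.5]
width: 0.8
finger_force: 0.0
```

```bash
python3 hold.py pics/w6.png; python3 plan.py .634 .2043 .006 48
```

```text
[278. 208.] ((634.4783325195312, 204.68124389648438), (47.94020080566406, 24.93631362915039), 48.39936828613281)
t 18.65 at [0.6324 0.2032 0.1137] n 2
[[0.9, 0.2, 53.8], [0.9, 0.2, 53.8]] [[0.0, 0.0, 0.02], [0.0, 0.0, 0.02]]
```

View pics/w6.png

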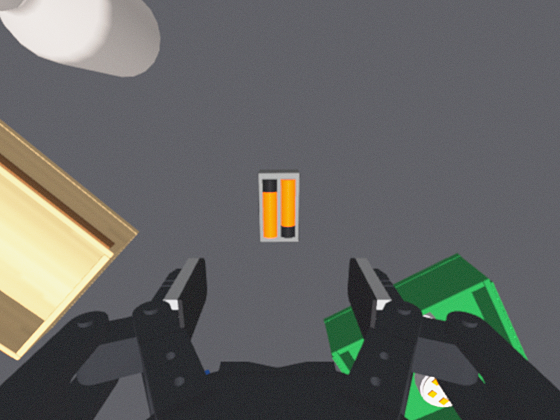

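The holder is aligned with the fingers and centred at (278,208). The glue is clear at upper left.

>>> arm_command:
  linear:
    - [1.5, 0, 45]
    - [0, 0, 40]
    - [0, 0, 17]
    - [0, 0, 5.5]
    - [0, 0, 0]
  turn:
    - [0, 0, 0]
    - [0, 0, 0]
    - [0, 0, 0]
    - [0, 0, 0]
    - [0, 0, 0]
  gripper: [0.2, 0.2, 0.2, 0.2, 0.2]

```text
time: 19.27
position: [0.634, 0.2056, 0.0072]
tool_rot: [0.0, 0.912, 0.409, 0.001]
contact_force: [0.6, -0.3, 0.5]
width: 0.801
finger_force: 0.0
```

>>> arm_command:
  linear:
    - [0, 0, 0]
    - [0, 0, 0]
    - [0, 0, 0]
    - [0, 0, 0]
    - [0, 0, 0]
  turn:
    - [0, 0, 0]
    - [0, 0, 0]
    - [0, 0, 0]
    - [0, 0, 0]
    - [0, 0, 0]
  gripper: [0.4, 0.6, 0.75, 0.75, 0.75]

```text
time: 19.9
position: [0.6338, 0.206, 0.0071]
tool_rot: [0.0, 0.912, 0.41, 0.001]
contact_force: [-0.8, -1.2, 6.6]
width: 0.36
finger_force: 40.5
```

>>> arm_command:
  linear:
    - [0, 0, -20]
    - [0, 0, -40]
    - [0, 0, -40]
    - [0, 0, 0]
  turn:
    - [0, 0, 0]
    - [0, 0, 0]
    - [0, 0, 0]
    - [0, 0, 0]
  gripper: [0.75, 0.75, 0.75, 0.75]

```text
time: 20.4
position: [0.6351, 0.2069, 0.111]
tool_rot: [0.0, 0.912, 0.41, 0.003]
contact_force: [0.4, 0.5, -1.0]
width: 0.36
finger_force: 39.8
```

```bash
python3 plan.py .454 -.322 .105 87.4 12
```

```text
t 20.4 at [0.6351 0.2069 0.111 ] n 12
[[-43.0, 18.0, 0.3], [-43.9, 15.5, 0.3], [-44.7, 13.0, 0.3], [-45.4, 10.5, 0.3], [-45.9, 7.9, 0.4]] [[0.0, -0.0, -0.33], [0.0, -0.0, -0.33], [0.0, -0.0, -0.33], [0.0, -0.0, -0.33], [0.0, -0.0, -0.33]]
[[-46.3, 5.2, 0.4], [-46.5, 2.6, 0.4], [-46.6, -0.0, 0.4], [-46.5, -2.7, 0.4], [-46.3, -5.3, 0.4]] [[0.0, -0.0, -0.33], [0.0, -0.0, -0.33], [0.0, -0.0, -0.33], [0.0, -0.0, -0.33], [0.0, -0.0, -0.33]]
[[-45.9, -7.9, 0.5], [-45.4, -10.5, 0.5]] [[0.0, -0.0, -0.33], [0.0, -0.0, -0.33]]
```

>>> arm_command:
  linear:
    - [-43, 18, 0]
    - [-44, 15.5, 0]
    - [-44.5, 13, 0]
    - [-45.5, 10.5, 0]
    - [-46, 8, 0]
  turn:
    - [0, 0, -0.33]
    - [0, 0, -0.33]
    - [0, 0, -0.33]
    - [0, 0, -0.33]
    - [0, 0, -0.33]
  gripper: [0.75, 0.75, 0.75, 0.75, 0.75]

```text
time: 21.02
position: [0.5572, -0.0163, 0.1059]
tool_rot: [-0.0, 0.843, 0.537, -0.0]
contact_force: [0.2, -0.2, -0.9]
width: 0.365
finger_force: 39.8
```

>>> arm_command:
  linear:
    - [-46.5, 5, 1]
    - [-46.5, 2.5, 1]
    - [-46.5, 0, 1]
    - [-46.5, -2.5, 1]
    - [-46.5, -5.5, 1]
  turn:
    - [0, 0, -0.33]
    - [0, 0, -0.33]
    - [0, 0, -0.33]
    - [0, 0, -0.33]
    - [0, 0, -0.33]
  gripper: [0.75, 0.75, 0.75, 0.75, 0.75]

```text
time: 21.65
position: [0.4827, -0.2371, 0.101]
tool_rot: [-0.0, 0.758, 0.653, -0.0]
contact_force: [0.6, -0.1, -0.4]
width: 0.357
finger_force: 39.8
```

>>> arm_command:
  linear:
    - [-46, -8, 0]
    - [-45.5, -10.5, 0]
    - [0, 0, 0]
    - [0, 0, 0]
  turn:
    - [0, 0, -0.33]
    - [0, 0, -0.33]
    - [0, 0, 0]
    - [0, 0, 0]
  gripper: [0.75, 0.75, 0.75, 0.75]

```text
time: 22.15
position: [0.4542, -0.3237, 0.1009]
tool_rot: [-0.0, 0.72, 0.694, 0.0]
contact_force: [-0.1, -0.5, -0.7]
width: 0.356
finger_force: 39.8
```

```bash
python3 hold.py pics/w7.png; python3 plan.py .454 -.322 .015 87.4
```

```text
[278. 279.] ((452.505126953125, -379.108154296875), (85.04298400878906, 53.53156280517578), 87.99482727050781)
t 22.2 at [ 0.4546 -0.3231  0.101 ] n 2
[[0.5, -0.3, 43.0], [0.5, -0.3, 43.0]] [[0.0, -0.0, 0.03], [0.0, -0.0, 0.03]]
```

View pics/w7.png

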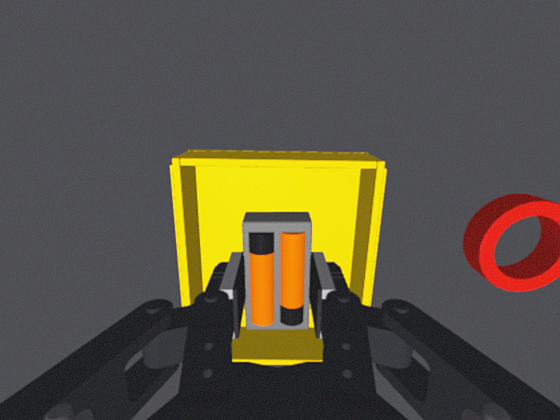

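The second holder is level over the far half of the yellow bin, at (278,270), and clear of the far wall at row 165. I'll lower it.

>>> arm_command:
  linear:
    - [1, 0, 30]
    - [0, 0, 30]
    - [0, 0, 15]
    - [0, 0, 8]
    - [0, 0, 3]
  turn:
    - [0, 0, 0]
    - [0, 0, 0]
    - [0, 0, 0]
    - [0, 0, 0]
    - [0, 0, 0]
  gripper: [0.75, 0.75, 0.75, 0.75, 0.75]

```text
time: 22.82
position: [0.4547, -0.3233, 0.0153]
tool_rot: [0.0, 0.719, 0.695, 0.0]
contact_force: [-0.4, -1.2, 0.7]
width: 0.361
finger_force: 39.8
```

>>> arm_command:
  linear:
    - [0, 0, 1.5]
    - [0, 0, 1]
    - [0, 0, 0]
  turn:
    - [0, 0, 0]
    - [0, 0, 0]
    - [0, 0, 0]
  gripper: [0.75, 0.75, 0.75]

```text
time: 23.2
position: [0.4543, -0.3236, 0.0128]
tool_rot: [0.0, 0.719, 0.695, -0.0]
contact_force: [-0.6, -0.5, -1.4]
width: 0.357
finger_force: 39.8
```

>>> arm_command:
  linear:
    - [0, 0, 0.8]
    - [0, 0, 0.7]
    - [0, 0, 0]
  turn:
    - [0, 0, 0]
    - [0, 0, 0]
    - [0, 0, 0]
  gripper: [0.75, 0.75, 0.75]

```text
time: 23.58
position: [0.4544, -0.3236, 0.012]
tool_rot: [0.0, 0.719, 0.695, -0.0]
contact_force: [-5.3, 2.5, 11.1]
width: 0.361
finger_force: 41.1
```

>>> arm_command:
  linear:
    - [0, 0, 0]
    - [0, 0, 0]
    - [0, 0, -10]
    - [0, 0, -40]
    - [0, 0, -45]
  turn:
    - [0, 0, 0]
    - [0, 0, 0]
    - [0, 0, 0]
    - [0, 0, 0]
    - [0, 0, 0]
  gripper: [0.55, 0.4, 0.4, 0.35, 0.2]

```text
time: 24.2
position: [0.454, -0.3231, 0.1073]
tool_rot: [-0.0, 0.719, 0.695, 0.0]
contact_force: [-0.3, -0.5, -0.0]
width: 0.797
finger_force: 0.0
```

```bash
python3 plan.py .4425 .1115 .12 71 10
```

```text
t 24.2 at [ 0.454  -0.3231  0.1073] n 10
[[43.4, -2.7, -1.2], [43.3, -4.0, -1.2], [43.2, -5.2, -1.2], [43.0, -6.5, -1.2], [42.8, -7.8, -1.2]] [[-0.0, -0.0, 0.17], [-0.0, -0.0, 0.17], [-0.0, -0.0, 0.17], [-0.0, -0.0, 0.17], [-0.0, -0.0, 0.17]]
[[42.5, -9.1, -1.3], [42.2, -10.3, -1.3], [41.9, -11.6, -1.3], [41.6, -12.8, -1.3], [41.2, -14.0, -1.3]] [[-0.0, -0.0, 0.17], [-0.0, -0.0, 0.17], [-0.0, -0.0, 0.17], [-0.0, -0.0, 0.17], [-0.0, -0.0, 0.17]]
```

>>> arm_command:
  linear:
    - [43.5, -2.5, -1]
    - [43.5, -4, -1]
    - [43, -5, -1]
    - [43, -6.5, -1]
    - [43, -8, -1]
  turn:
    - [0, 0, 0.17]
    - [0, 0, 0.17]
    - [0, 0, 0.17]
    - [0, 0, 0.17]
    - [0, 0, 0.17]
  gripper: [0.2, 0.2, 0.2, 0.2, 0.2]

```text
time: 24.82
position: [0.4488, -0.1043, 0.1117]
tool_rot: [0.001, 0.769, 0.639, 0.0]
contact_force: [0.1, 1.4, 0.6]
width: 0.796
finger_force: 0.0
```

>>> arm_command:
  linear:
    - [42.5, -9, -1]
    - [42, -10.5, -1]
    - [42, -11.5, -1]
    - [41.5, -13, -1]
    - [41, -14, -1]
  turn:
    - [0, 0, 0.17]
    - [0, 0, 0.17]
    - [0, 0, 0.17]
    - [0, 0, 0.17]
    - [0, 0, 0.17]
  gripper: [0.2, 0.2, 0.2, 0.2, 0.2]

```text
time: 25.45
position: [0.4427, 0.1126, 0.1167]
tool_rot: [0.001, 0.814, 0.58, 0.0]
contact_force: [0.3, -0.8, -0.6]
width: 0.801
finger_force: 0.0
```

>>> arm_command:
  linear:
    - [0, 0, 0]
    - [0, 0, 0]
  turn:
    - [0, 0, 0]
    - [0, 0, 0]
  gripper: [0.2, 0.2]

```text
time: 25.7
position: [0.4428, 0.1107, 0.1162]
tool_rot: [0.0, 0.814, 0.581, -0.0]
contact_force: [-0.8, -0.2, 0.9]
width: 0.799
finger_force: 0.0
```

```bash
python3 - <<'E'
from h import *
im=manip.get_image("wrist");cv2.imwrite("pics/w8.png",im["color"]);hsv=cv2.cvtColor(im["color"],cv2.COLOR_BGR2HSV)
m=cv2.inRange(hsv,np.array([100,130,130]),np.array([125,255,255]))
c,_=cv2.findContours(m,cv2.RETR_EXTERNAL,cv2.CHAIN_APPROX_NONE);k=max(c,key=cv2.contourArea)
P=np.array([onz(im,*p,.018)[:2] for p in k[:,0]],np.float32);print(cv2.minAreaRect(P*1000))
E
python3 plan.py .4425 .1115 .007 71
```

```text
((442.979248046875, 112.42462921142578), (39.441253662109375, 36.22431564331055), 68.64934539794922)
t 25.75 at [0.4429 0.1102 0.1161] n 2
[[0.6, -0.4, 54.5], [0.6, -0.4, 54.5]] [[0.0, 0.0, -0.0], [0.0, 0.0, -0.0]]
```

View pics/w8.png

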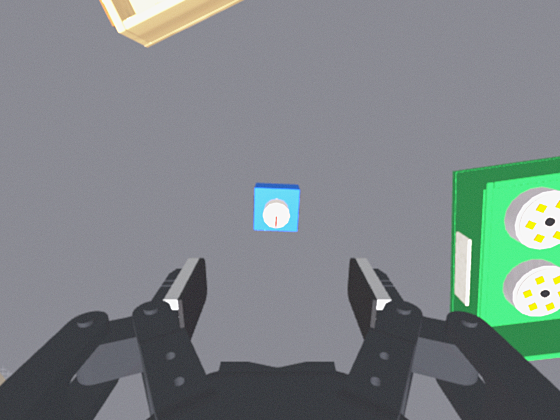

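The dimmer is at (277,208), turned about 2°. Both LEDs lie flat in the green bin.

>>> arm_command:
  linear:
    - [2, 0, 45]
    - [0, 0, 40]
    - [0, 0, 17]
    - [0, 0, 6]
    - [0, 0, 0]
  turn:
    - [0, 0, 0.24]
    - [0, 0, 0]
    - [0, 0, 0]
    - [0, 0, 0]
    - [0, 0, 0]
  gripper: [0.2, 0.2, 0.2, 0.2, 0.2]

```text
time: 26.38
position: [0.444, 0.1131, 0.0087]
tool_rot: [0.0, 0.826, 0.563, 0.0]
contact_force: [-0.0, 0.2, 0.2]
width: 0.8
finger_force: 0.0
```

>>> arm_command:
  linear:
    - [0, 0, 0]
    - [0, 0, 0]
    - [0, 0, 0]
    - [0, 0, 0]
    - [0, 0, 0]
  turn:
    - [0, 0, 0]
    - [0, 0, 0]
    - [0, 0, 0]
    - [0, 0, 0]
    - [0, 0, 0]
  gripper: [0.4, 0.6, 0.75, 0.75, 0.75]

```text
time: 27.0
position: [0.4441, 0.1132, 0.009]
tool_rot: [0.001, 0.826, 0.563, 0.0]
contact_force: [-1.9, -1.3, 8.4]
width: 0.404
finger_force: 39.3
```

>>> arm_command:
  linear:
    - [0, 0, -20]
    - [0, 0, -40]
    - [0, 0, -40]
    - [0, 0, 0]
  turn:
    - [0, 0, 0]
    - [0, 0, 0]
    - [0, 0, 0]
    - [0, 0, 0]
  gripper: [0.75, 0.75, 0.75, 0.75]

```text
time: 27.5
position: [0.4452, 0.1135, 0.1107]
tool_rot: [0.002, 0.826, 0.563, 0.002]
contact_force: [-0.4, 0.8, -1.2]
width: 0.404
finger_force: 40.9
```

```bash
python3 plan.py .455 .342 .105 94 6
```

```text
t 27.5 at [0.4452 0.1135 0.1107] n 6
[[36.0, -12.4, 0.9], [36.9, -9.7, 1.0], [37.5, -7.0, 1.0], [37.9, -4.2, 1.0], [38.1, -1.4, 1.0]] [[0.01, -0.0, -0.42], [0.01, -0.0, -0.42], [0.01, -0.0, -0.42], [0.01, -0.0, -0.42], [0.01, -0.0, -0.42]]
[[38.1, 1.5, 1.0]] [[0.01, -0.0, -0.42]]
```

>>> arm_command:
  linear:
    - [36, -12.5, 1]
    - [37, -9.5, 1]
    - [37.5, -7, 1]
    - [38, -4, 1]
    - [38, -1.5, 1]
  turn:
    - [0, 0, -0.42]
    - [0, 0, -0.42]
    - [0, 0, -0.42]
    - [0, 0, -0.42]
    - [0, 0, -0.42]
  gripper: [0.75, 0.75, 0.75, 0.75, 0.75]

```text
time: 28.12
position: [0.4515, 0.3045, 0.1019]
tool_rot: [0.0, 0.709, 0.705, -0.001]
contact_force: [0.5, 0.3, 0.3]
width: 0.403
finger_force: 40.9
```

>>> arm_command:
  linear:
    - [38, 1.5, 1]
    - [0, 0, 0]
    - [0, 0, 0]
  turn:
    - [0, 0, -0.42]
    - [0, 0, 0]
    - [0, 0, 0]
  gripper: [0.75, 0.75, 0.75]

```text
time: 28.5
position: [0.4533, 0.341, 0.101]
tool_rot: [-0.0, 0.684, 0.73, -0.001]
contact_force: [-0.2, -0.4, 0.3]
width: 0.403
finger_force: 40.9
```

```bash
python3 hold.py pics/w9.png >/dev/null; python3 plan.py .455 .342 .018 94
```

```text
t 28.55 at [0.4537 0.3405 0.1012] n 2
[[0.7, 0.7, 41.6], [0.7, 0.7, 41.6]] [[-0.0, 0.0, -0.01], [-0.0, 0.0, -0.01]]
```

View pics/w9.png

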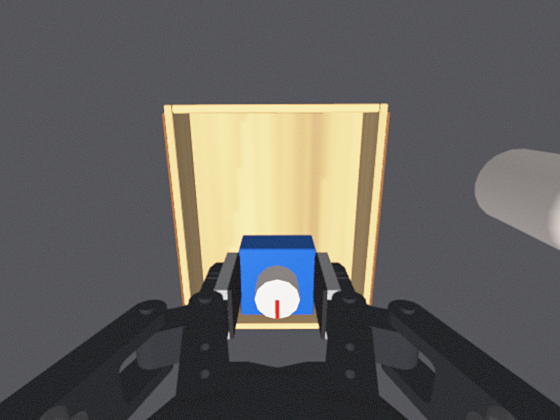

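The dimmer is upright over the tray at (277,275), inside the walls and clear of the glue. I'll lower it.

>>> arm_command:
  linear:
    - [1, 0, 30]
    - [0, 0, 30]
    - [0, 0, 15]
    - [0, 0, 6]
    - [0, 0, 3]
  turn:
    - [0, 0, 0]
    - [0, 0, 0]
    - [0, 0, 0]
    - [0, 0, 0]
    - [0, 0, 0]
  gripper: [0.75, 0.75, 0.75, 0.75, 0.75]

```text
time: 29.18
position: [0.454, 0.3427, 0.0185]
tool_rot: [0.0, 0.684, 0.73, 0.0]
contact_force: [0.1, -1.1, -0.9]
width: 0.41
finger_force: 40.9
```

>>> arm_command:
  linear:
    - [0, 0, 1.5]
    - [0, 0, 1]
    - [0, 0, 0]
  turn:
    - [0, 0, 0]
    - [0, 0, 0]
    - [0, 0, 0]
  gripper: [0.75, 0.75, 0.75]

```text
time: 29.55
position: [0.4537, 0.3427, 0.0157]
tool_rot: [0.0, 0.683, 0.73, 0.0]
contact_force: [-0.6, -1.0, -1.3]
width: 0.405
finger_force: 40.9
```

>>> arm_command:
  linear:
    - [0, 0, 1]
    - [0, 0, 0.7]
    - [0, 0, 0]
  turn:
    - [0, 0, 0]
    - [0, 0, 0]
    - [0, 0, 0]
  gripper: [0.75, 0.75, 0.75]

```text
time: 29.92
position: [0.4536, 0.3427, 0.0141]
tool_rot: [0.0, 0.683, 0.73, -0.0]
contact_force: [-1.8, -0.9, 5.1]
width: 0.408
finger_force: 41.4
```

>>> arm_command:
  linear:
    - [0, 0, 0]
    - [0, 0, 0]
    - [0, 0, -10]
    - [0, 0, -40]
    - [0, 0, -50]
  turn:
    - [0, 0, 0]
    - [0, 0, 0]
    - [0, 0, 0]
    - [0, 0, 0]
    - [0, 0, 0]
  gripper: [0.55, 0.4, 0.4, 0.4, 0.4]

```text
time: 30.55
position: [0.4531, 0.3424, 0.1149]
tool_rot: [-0.0, 0.683, 0.73, -0.001]
contact_force: [1.1, -0.2, -0.7]
width: 0.598
finger_force: 0.0
```

>>> arm_command:
  linear:
    - [0, -40, -50]
    - [30, -50, -10]
    - [40, -40, 0]
    - [50, -30, 0]
    - [50, -30, 0]
  turn:
    - [0, 0, 0]
    - [0, 0, 0]
    - [0, 0, 0]
    - [0, 0, 0]
    - [0, 0, 0]
  gripper: [0.4, 0.4, 0.4, 0.4, 0.4]

```text
time: 31.18
position: [0.253, 0.501, 0.1734]
tool_rot: [0.0, 0.684, 0.73, 0.001]
contact_force: [1.1, 0.6, 1.8]
width: 0.601
finger_force: 0.0
```

>>> arm_command:
  linear:
    - [0, 0, 0]
    - [0, 0, 0]
    - [0, 0, 0]
    - [0, 0, 0]
  turn:
    - [0, 0, 0]
    - [0, 0, 0]
    - [0, 0, 0]
    - [0, 0, 0]
  gripper: [0.4, 0.4, 0.4, 0.4]

```text
time: 31.68
position: [0.255, 0.499, 0.1727]
tool_rot: [0.0, 0.684, 0.729, 0.0]
contact_force: [0.0, 0.4, -0.6]
width: 0.599
finger_force: 0.0
```

```bash
python3 - <<'E'
from h import *
a=manip.get_image("top")["color"];b=manip.get_image("scene")["color"]
cv2.imwrite("pics/end.png",np.vstack([cv2.resize(a[130:285,90:460],(716,300),interpolation=2),cv2.resize(b[110:320,60:560],(716,300),interpolation=2)]))
E
```

```text
(no output)
```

View pics/end.png

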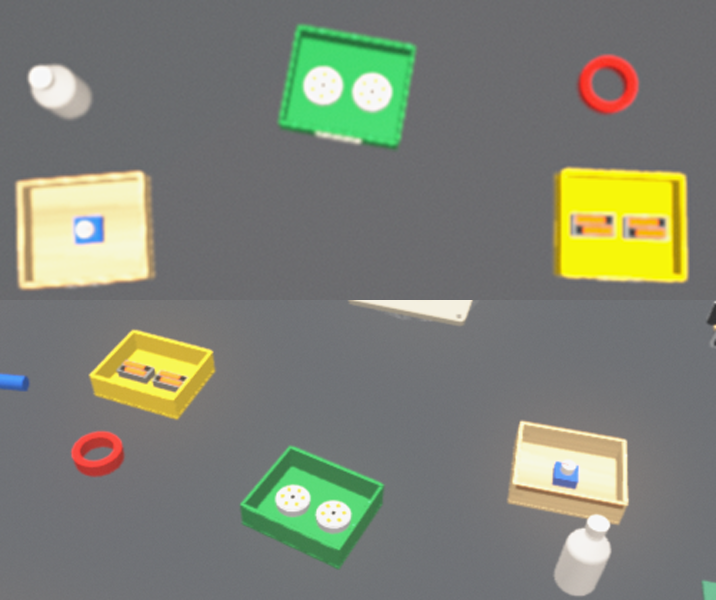

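Both views show every part flat, right side up and separate: the LEDs in green at (323,85) and (372,91), the holders in yellow at (592,225) and (645,228), and the dimmer in the tray at (88,229). The glue and tape have not moved.

```bash
python3 -c "
from plant import manip
print(manip.sign_off())"
```

```text
the job is handed in; nothing more can be done
None
```

The bench is cleared and the job handed in at about 32 s: both LED modules are in the green bin, both battery holders in the yellow bin and the dimmer in the plywood tray, all flat and right side up, with the glue and tape untouched.

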